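# Clear the jammed guide tube

## Robot

A 6-joint arm with a two-finger parallel gripper is mounted at the origin on the work surface. World frame = base frame: x ahead of the robot, y to its left, z up, the work surface at z = 0. Lengths are in m, angles in rad, forces in N, time in s.
With the tool pointing down it reaches from about 0.4 to 0.825 m from the base axis. Payload 7 kg.
Tool frame: the origin (TCP) lies on the centre line of the jaws, within the pads' length; the fingertips stand arm.tip_reach ahead of it and the grasp point (between the pads) lies 5 mm behind it (arm.tip_reach is the distance from the TCP to the fingertips, in m); z points along the fingers, y is the line along which they close (so a half turn about z gives the same grasp; the last joint's range is limited). The gripper opens to 88 mm and grips with 3 to 60 N. Pads are 19 mm wide; open, the fingers measure 130 mm over their backs; the gripper's body (78 mm by 193 mm) begins 47 mm behind the grasp point.
Start: joints at [1.456, 0.359, 0.012, 0, -1.224, -0.288], TCP at [0.265, 0.621, 0.241] pointing down, gripper open.
Joint ranges: [-3.07, 3.07], [-1.43, 2.12], [-1.02, 1.25], [-3.03, 1.67], [-3.05, -0], [-3.03, 3.03]. Speed limits (rad/s): [2.39, 2.39, 3.01, 3.14, 3.14, 3.14].

## Interface

Orientations are given as [roll, pitch, yaw] about the fixed x, y, z axes, in that order (R = Rz(yaw) Ry(pitch) Rx(roll)).
In Python, from station import status, optics, order, arm gives the robot as it stands. The module is installed in compiled form; this text tells all that it offers.
- The arm moves only by the shell command python3 -m jog 'ROWS' [FORCE]. ROWS is JSON, a list of rows, each a list of 3 entries, a list of its own where there are three numbers: the gripper command: -1 is shut, 1 is fully open, values between are in proportion, then the shift along the tool's x, y, z in mm, then the turn about the tool's z in rad. A call has 1 to 20 rows; each row is the pose to reach, as a shift and turn from the pose commanded when the call began, along the tool's axes at that moment; what a row does not reach only later rows make up. A row lasts 1/8 s, in which the tool goes at most 62.5 mm and 10.7 degrees, less where a joint would pass 70% of its speed; a pose out of reach is approached as far as the arm can. A call with a gripper value outside its range is refused whole. The fingers move at their own pace and stop on an object; FORCE is the grip in N (left out, the last holds). Time passes only in rows, so rows that repeat a pose let the fingers close. It gives the time, the measured TCP pose, the force, the opening and the grip force at its end, in the units of the state.
- status.get_state(): the state, without advancing time (a new reading comes with each control period).
- optics.grab_frame(name): name is "scene" or "top" or "wrist"; returns a dict with "color" (384x512x3 uint8, red, green, blue), "mtx" (3x3 intrinsics, pixels), "cam_to_world" (4x4, takes a point from camera to world coordinates). Camera axes: x right, y down, z forward; pixel columns grow to the right and rows downward; lengths in m; the calibration is good to about 2 mm. A picture is of the moment at which its call begins. There is no depth.
- order.job_done(): hands the job in; it is judged then, once.
The state is a dict: "t": time; "q": joint angles; "qd": joint speeds; "joint_efforts": joint torques, N m; "eef_pos": TCP position; "ee_rot": TCP orientation; "force": force on the tool from outside, world axes, zero at the start; "moment": the same for the moment, N m; "width": finger opening in m; "gripper_force": force on a finger pad.
Only numpy, scipy, OpenCV 4.12 (cv2) and the standard library are available. Lean on these libraries where they do the work, as an engineer would, in place of code of your own. Each camera call takes 0.05 s, during which the arm holds its last target. There are 200 camera calls.

## Task

A red plug is jammed in the clear guide tube of the clearing jig. Take the push rod from its rest and, without touching the plug by hand, push it through the tube from the proper side so that it drops out of the far end into the red box, not the blue one. Then draw the rod out and lay it back in its rest as it lay, handle in the same notch, leaving the boxes and everything else where they stand.

Things in the scene. Friction and masses are not known exactly. Their poses are not given: they have to be found in the camera images.
- jig: Clearing jig, fixed to the bench: timber base 110 (its x) x 80 (its y) x 18 high with two timber saddles that reach 112 above the bench. They hold a clear tube that lies level along the jig's y axis. Origin: centre of the underside, on the bench. One box stands under each end of the tube.
- tube_mid (a point): Middle of the clear tube, on its axis, 95 above the bench. The tube is 110 long (ends at y = -55 and +55 of this frame, 15 beyond the base), 33 outside and 25 inside diameter, open at both ends; axes as the jig's. Keep a push rod some 1.5 below the axis, clear of the brass strip above.
- brake (a joint): Brass sprung strip, 6 wide and 70 long, in the top of the bore at the tube's middle; 0 with the plug under it, up to 0.0015 (m, downward) without. It pinches the plug with about 3 N, so the plug slides under a push of some 3 to 5 N. Empty, it hangs to 8 above the tube's axis.
- tube_end_a (a point): Centre of the tube's mouth at the jig's -y end.
- tube_end_b (a point): Centre of the tube's mouth at the jig's +y end.
- red_plug: The jammed red plastic plug: cylinder 22 in diameter, 30 long, 16 g, axis along its y; origin at its centre. At the start in the tube, within 12 of its middle, its axis 1.5 below the tube's.
- red_box: Open red plastic box, 90 x 90 x 40 high, walls 4, 250 g, loose, standing under one end of the tube (either), its centre about 92 along the tube from the tube's middle. Origin: centre of the underside.
- blue_box: The same box in blue, under the other end of the tube. Origin: centre of the underside. A blue plug lies in it.
- blue_plug: A blue plug like the red one (22 x 30), already lying in the blue box; leave it. Origin at its centre.
- rod: Push rod along its x: square dark wooden handle 24 x 24 x 80 long (x = -80 to 0) and a metal shaft 12 in diameter, 150 long (x = 0 to 150, the tip). About 50 g. Origin: on the axis at the shoulder where the shaft leaves the handle.
- rod_tip (a point): Centre of the rod's tip, on the rod at x = 150.
- rod_grip (a point): Good place to grip, in the handle (24 wide), on the axis, 25 behind the shoulder; axes as the rod's.
- rest: Rod rest, fixed to the bench: base board 210 x 70 x 12 high, from x = -75 to 135, with two notched posts, each 14 thick along x and 56 wide. The rod at the start lies level in both notches along the rest's x, tip to +x, its shoulder above the rest's origin (underside, on the bench).
- rest_grip (a point): Where the rod's point rod_grip is when the rod lies in its rest, 42 above the bench; axes as the rest's. The handle's tail lies in the post at the rest's x = -68: top 46 and notch floor 30 above the bench, notch 38 wide.
- rest_tip (a point): Where the rod's tip is when the rod lies in its rest. The shaft lies in the post at the rest's x = 118: top 54 and notch floor 36 above the bench, notch 28 wide.
- offcut: Bystander: wood offcut 50 x 70 x 22 high, origin under its centre.
- screwdriver: Bystander: screwdriver with orange handle, lying along its x, about 26 high and 190 long.
- tape: Bystander: roll of paper tape lying flat, 90 in diameter, 24 high.
- glue: Bystander: white glue bottle, 52 in diameter, 110 high.
- cork_block: Bystander: cork sanding block 110 x 60 x 35 high.
- wax: Bystander: low green tin, 80 in diameter, 50 high.
- screws: Bystander: glass jar with steel cap, 64 in diameter, 80 high.
There are look-alikes about, which are no part of the job. There is more than one size of the rod; the job needs the middle-sized. There is more than one size of the red_box; the job needs the smaller.

How it is judged:
By the outcome, as a careful person would: the job done as asked, in the order asked, and still so for the second after the job is handed in, with the robot touching nothing.
It also fails if it takes over 61 s, if anything falls off the work surface, if the arm or the gripper's body presses on something with over 40 N, if the wrist force passes 120 N, or if a joint passes its speed limit or range.

## Working session

There is one attempt and no reset: what is moved stays moved. The work goes in short steps, Python scripts to look and compute and a shell command to move; the robot and the scene stay as the last step left them, time stands still between calls to the robot, and variables do not carry over. Pictures are saved under pics/ and viewed, at most 10 in all, crops included, and the job is handed in when it is done.

```bash
mkdir -p pics
python3 - <<'E'
from station import status, optics, arm
import cv2,numpy as np
s=status.get_state();print(s, arm.tip_reach)
for n in("top","scene"):
    f=optics.grab_frame(n);im=f["color"][:,:,::-1]
    cv2.imwrite(f"pics/{n}0.png",cv2.resize(im,None,fx=1.5,fy=1.5,interpolation=cv2.INTER_CUBIC));np.savez(f"{n}0.npz",**f)
    print(n,f["mtx"].round(1).tolist(),f["cam_to_world"].round(3).tolist())
E
```

```text
{'t': 0.0, 'q': array([ 1.45608929e+00,  3.59371195e-01,  1.10316274e-02, -3.75670919e-04,
       -1.22409873e+00, -2.88083127e-01]), 'qd': array([ 0.00143503, -0.00164037, -0.00159086,  0.00021812, -0.00069408,
       -0.00248894]), 'joint_efforts': array([ 1.35931070e-03, -5.82722855e+01,  2.93055564e+01,  6.99740767e+00,
        6.90290850e-03, -1.36928497e-04]), 'eef_pos': array([0.26443119, 0.6205205 , 0.23961637]), 'ee_rot': array([ 3.13991800e+00, -1.27958358e-04, -4.02917997e-01]), 'force': array([ 0.11161941, -0.36417971,  0.34009291]), 'moment': array([-0.00112399, -0.02731339, -0.04981386]), 'gripper_force': 0.0, 'width': 0.08766018441377366} 0.014
top [[389.1, 0.0, 258.2], [0.0, 389.1, 193.5], [0.0, 0.0, 1.0]] [[-0.004, -0.997, 0.078, 0.418], [-1.0, 0.004, -0.003, -0.014], [0.002, -0.078, -0.997, 1.341], [0.0, 0.0, 0.0, 1.0]]
scene [[362.5, 0.0, 250.7], [0.0, 362.5, 190.6], [0.0, 0.0, 1.0]] [[0.631, 0.471, -0.617, 1.275], [0.776, -0.379, 0.504, -0.655], [0.003, -0.797, -0.604, 0.853], [0.0, 0.0, 0.0, 1.0]]
```

View pics/top0.png

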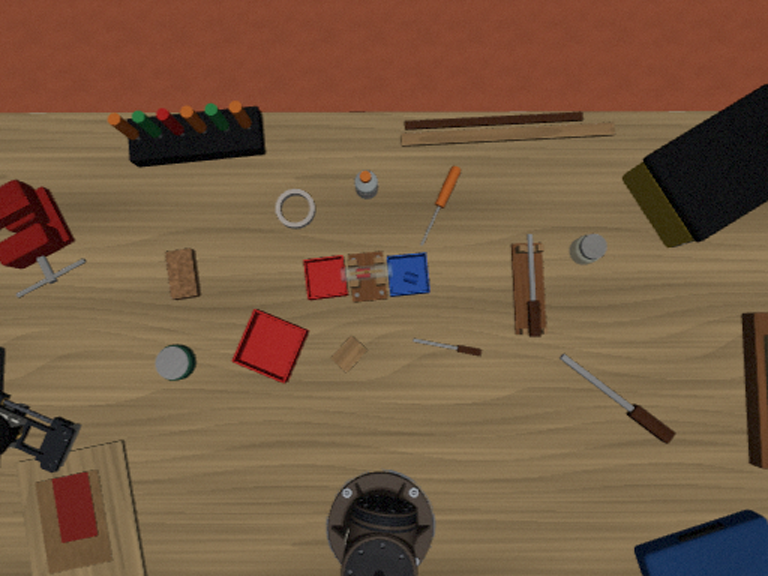

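View pics/scene0.png

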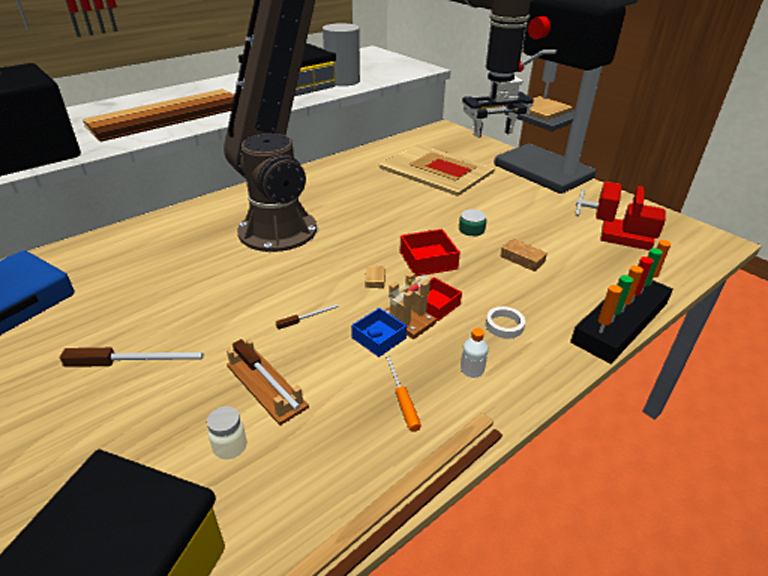

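The top view shows the jig at (367,275), the small red box on its left (world +y) at (326,278) and the blue box on its right at (408,275). The middle-sized rod lies in its rest at (530,235) to (534,335), tip away from the robot. The rod therefore has to enter the tube from the blue side and push toward +y. Next I'll get coarse positions.

```bash
cat > h.py <<'E'
import numpy as np,cv2
def ray(f,p):
    M=f["cam_to_world"];d=M[:3,:3]@np.linalg.solve(f["mtx"],[p[0],p[1],1.]);return M[:3,3],d
def plane(f,p,z):
    o,d=ray(f,p);return o+d*(z-o[2])/d[2]
def two(f,p,g,q):
    o,d=ray(f,p);a,b=ray(g,q)
    s=np.linalg.lstsq(np.c_[d,-b],a-o,rcond=None)[0];P,Q=o+d*s[0],a+b*s[1];return (P+Q)/2,np.linalg.norm(P-Q)
def pix(f,P):
    M=f["cam_to_world"];c=f["mtx"]@(M[:3,:3].T@(np.array(P)-M[:3,3]));return c[:2]/c[2]
E
python3 - <<'E'
from h import *
from station import optics
f=np.load("top0.npz")
for n,p,z in [("tip",(530,235),.042),("shoulder",(533,301),.042),("tail",(534.5,335),.042),("tubeA/left",(343,274),.095),("tubeB",(391,272),.095),("jigc",(367,278),.018),("red",(326,278),.02),("blue",(408,275),.02)]:
    print(n,plane(f,(np.array(p)+.5)/1.5-.5,z).round(3))
w=optics.grab_frame("wrist");print(w["mtx"].round(1).tolist(),w["cam_to_world"].round(3).tolist())
E
```

```text
tip [ 0.644 -0.339  0.042]
shoulder [ 0.496 -0.342  0.042]
tail [ 0.42  -0.343  0.042]
tubeA/left [0.552 0.078 0.095]
tubeB [ 0.556 -0.025  0.095]
jigc [0.551 0.029 0.018]
red [0.551 0.122 0.02 ]
blue [ 0.557 -0.064  0.02 ]
[[345.1, 0.0, 253.1], [0.0, 345.1, 189.4], [0.0, 0.0, 1.0]] [[-0.392, -0.887, -0.243, 0.331], [-0.92, 0.379, 0.103, 0.593], [0.001, 0.264, -0.964, 0.383], [0.0, 0.0, 0.0, 1.0]]
```

```bash
python3 -m jog '[[1,[494,431,0],1.168],[1,[494,431,0],1.168],[1,[494,431,0],1.168],[1,[494,431,0],1.168],[1,[494,431,0],1.168],[1,[494,431,0],1.168],[1,[494,431,0],1.168],[1,[494,431,0],1.168],[1,[494,431,0],1.168],[1,[494,431,0],1.168],[1,[494,431,0],1.168],[1,[494,431,0],1.168],[1,[494,431,0],1.168],[1,[494,431,0],1.168],[1,[494,431,0],1.168]]' 20
python3 - <<'E'
from station import optics
import numpy as np,cv2
f=optics.grab_frame("wrist");np.savez("w1.npz",**f);cv2.imwrite("pics/w1.png",cv2.resize(f["color"][:,:,::-1],None,fx=1.5,fy=1.5,interpolation=cv2.INTER_CUBIC))
print(f["cam_to_world"].round(3).tolist())
E
```

```text
t: 2.02
eef_pos: [0.5499, 0.0317, 0.2407]
ee_rot: [-3.141, 0.0, -1.569]
force: [-0.1, -0.4, 0.9]
width: 0.0873
gripper_force: 0.0
[[-1.0, -0.001, 0.001, 0.551], [-0.001, 0.964, 0.266, -0.039], [-0.001, 0.266, -0.964, 0.384], [0.0, 0.0, 0.0, 1.0]]
```

View pics/w1.png

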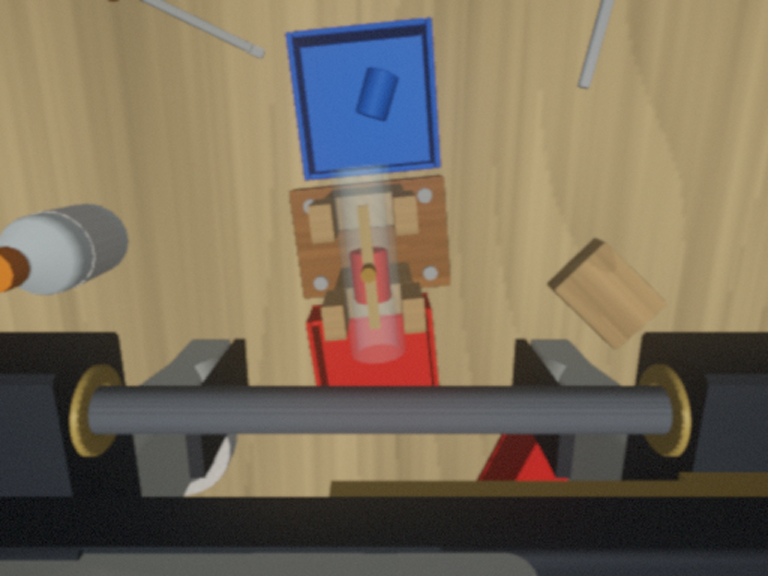

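This wrist view shows the jig base with corners near (290,189), (444,176), (450,286) and (303,297), and the tube running from about (364,180) to (377,350). The red plug is at (370,275), and the blue plug in the blue box at (377,94).

Run:
```python
from h import *
f=np.load("w1.npz")
P=lambda p,z:plane(f,(np.array(p)+.5)/1.5-.5,z)
c=[P(p,.018) for p in[(290,189),(444,176),(450,286),(303,297)]]
b=[P(p,.020) for p in[(309,206),(425,196),(431,273),(321,284)]]
for k in(c,b):
    print(np.round(k,4)[:,:2].tolist(),"centre",np.mean(k,0).round(4),"xlen",np.linalg.norm(k[0]-k[1]),np.linalg.norm(k[3]-k[2]),"ylen",np.linalg.norm(k[0]-k[3]),np.linalg.norm(k[1]-k[2]))
    v=(k[3]-k[0])+(k[2]-k[1]);u=k[0]-k[1]+k[3]-k[2];print("yaw",np.arctan2(-v[0],v[1]),np.arctan2(u[1],u[0]))
for n,p,z in[("plug",(370,275),.1045),("blueplug",(377,94),.015)]: print(n,P(p,z))
# edges near tube: crop
im=f["color"][95:250,190:310,::-1]
cv2.imwrite("pics/w1c.png",cv2.resize(im,None,fx=5,fy=5,interpolation=cv2.INTER_CUBIC)[:600])
```

```text
[[0.6143, -0.0073], [0.5071, -0.0163], [0.5, 0.0629], [0.6083, 0.0715]] centre [0.5574 0.0277 0.018 ] xlen 0.10757375636185501 0.10857748997331863 ylen 0.07896659691328724 0.07948497383996729
yaw 0.08311299933964261 0.08161134927760479
[[0.6012, 0.0043], [0.5201, -0.0028], [0.5145, 0.0525], [0.5945, 0.0609]] centre [0.5576 0.0287 0.02  ] xlen 0.08136615605972174 0.08043694159688515 ylen 0.0570448086560507 0.05558590415245665
yaw 0.11074359240131706 0.09548141010446731
plug [0.55693884 0.03243318 0.1045    ]
blueplug [ 0.55359327 -0.07005743  0.015     ]
```

View pics/w1c.png

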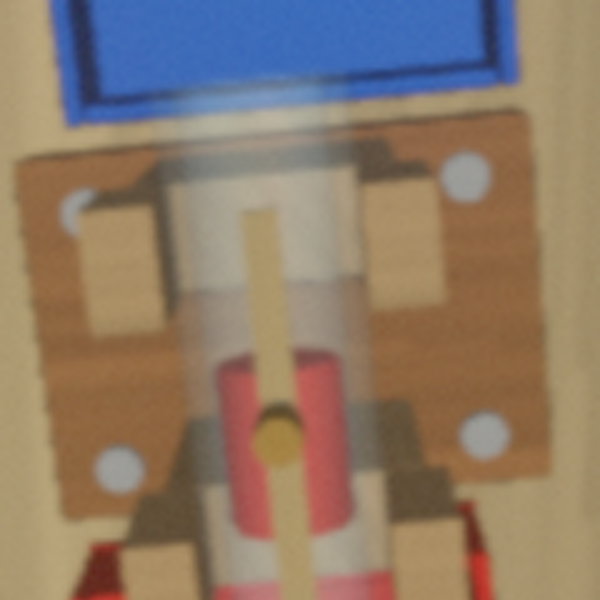

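Run:
```python
from h import *
f=np.load("w1.npz")
P=lambda p,z:plane(f,(np.array(p)+.5)/5-.5+[190,95],z)
k=[P(p,.018) for p in[(17,158),(527,112),(549,477),(62,518)]]
v=(k[3]-k[0])+(k[2]-k[1]);u=k[0]-k[1]+k[3]-k[2]
print("base centre",np.mean(k,0).round(4),"yaw",np.arctan2(-v[0],v[1]),np.arctan2(u[1],u[0]))
for n,p,z in[("plugback",(280,375),.0935),("plugfront",(295,495),.0935),("tube",(261,200),.095),("tube",(278,330),.095),("stripend",(260,208),.105),("knob",(277,445),.115),
 ("postTL",(80,208),.112),("postTR",(440,180),.112),("postBL",(92,333),.112),("postBR",(447,303),.112)]: print(n,P(p,z).round(4))
```

```text
base centre [0.5578 0.0277 0.018 ] yaw 0.08792744296456086 0.08927691238156363
plugback [0.5579 0.0232 0.0935]
plugfront [0.5554 0.0447 0.0935]
tube [ 0.5609 -0.0068  0.095 ]
tube [0.5582 0.0151 0.095 ]
stripend [ 0.5607 -0.0067  0.105 ]
knob [0.5579 0.0301 0.115 ]
postTL [ 0.5887 -0.0075  0.112 ]
postTR [ 0.5323 -0.0119  0.112 ]
postBL [0.5875 0.0124 0.112 ]
postBR [0.5308 0.0075 0.112 ]
```

```bash
python3 -m jog '[[1,[367,20,0],1.572],[1,[367,20,0],1.572],[1,[367,20,0],1.572],[1,[367,20,0],1.572],[1,[367,20,0],1.572],[1,[367,20,0],1.572],[1,[367,20,0],1.572],[1,[367,20,0],1.572],[1,[367,20,0],1.572],[1,[367,20,0],1.572],[1,[367,20,0],1.572],[1,[367,20,0],1.572]]'
python3 - <<'E'
from station import optics
import numpy as np,cv2
f=optics.grab_frame("wrist");np.savez("w2.npz",**f);cv2.imwrite("pics/w2.png",cv2.resize(f["color"][:,:,::-1],None,fx=1.5,fy=1.5,interpolation=cv2.INTER_CUBIC))
E
```

```text
t: 3.58
eef_pos: [0.5302, -0.336, 0.2406]
ee_rot: [-3.142, 0.0, -3.141]
force: [-0.3, -0.2, -0.3]
width: 0.0877
gripper_force: 0.0
```

View pics/w2.png

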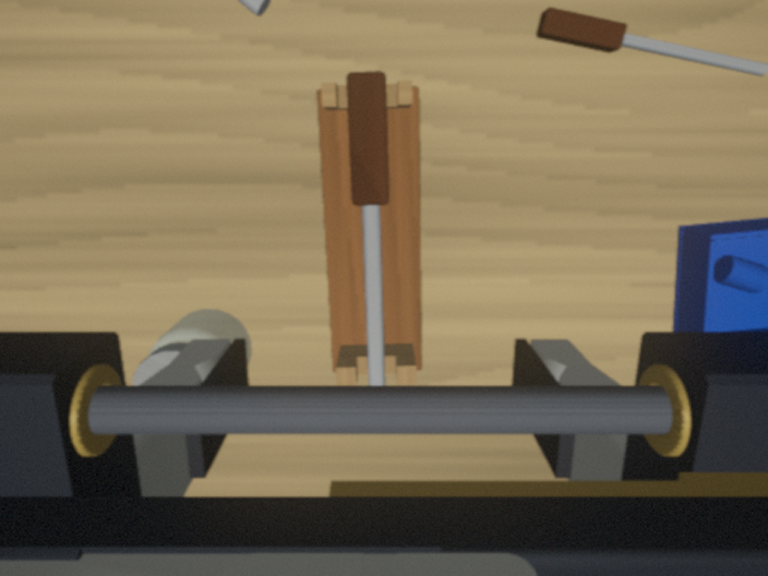

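The rod lies in its rest: handle from the tail at (366,72) to the shoulder at (371,204), shaft continuing to (376,370).

Run:
```python
from h import *
f=np.load("w2.npz")
P=lambda p,z:plane(f,(np.array(p)+.5)/1.5-.5,z)
t=P((366,72),.054);s=P((370.5,203.5),.054);h=P((375.7,370),.044);s2=P((372,215),.044)
for k in(t,s,s2,h):print(k.round(4))
print("handle len",np.linalg.norm(t-s),"width",np.linalg.norm(P((353,204),.054)-P((388,203),.054)))
d=h-t;d2=s-t;d3=h-s2;print("yaw",[np.arctan2(x[1],x[0]) for x in(d,d2,d3)])
B=[P(p,.012) for p in[(317,92),(419,88),(422,369),(333,369)]];print(np.round(B,4).tolist())
u=(B[3]+B[2]-B[0]-B[1]);print("rest yaw",np.arctan2(u[1],u[0]))
# shaft and handle centre lines by mask rows
im=f["color"].astype(int)
for y in range(55,132,12):
    r=im[y,215:275];m=np.where((r[:,0]<105)&(r[:,0]-r[:,2]>10)&(r[:,0]-r[:,2]<70))[0]+215;print(y,m.min() if len(m) else None,m.max() if len(m) else None,P((m.mean()*1.5+.25,y*1.5+.25),.054).round(4) if len(m) else "")
for y in range(140,246,15):
    r=im[y,235:265];m=np.where(abs(r[:,0]-r[:,2])<25)[0]+235;print(y,m.min() if len(m) else None,m.max() if len(m) else None,P((m.mean()*1.5+.25,y*1.5+.25),.045).round(4)if len(m) else "")
```

```text
[ 0.4203 -0.3436  0.054 ]
[ 0.498  -0.3413  0.054 ]
[ 0.5067 -0.3405  0.044 ]
[ 0.6174 -0.3384  0.044 ]
handle len 0.07769902019512727 width 0.022195829395746
yaw [np.float64(0.02650112416083238), np.float64(0.02936637355434896), np.float64(0.01959675397493853)]
[[0.4279, -0.3778, 0.012], [0.4254, -0.3089, 0.012], [0.6314, -0.3025, 0.012], [0.6313, -0.372, 0.012]]
rest yaw 0.030059926888841345
55 232 256 [ 0.4263 -0.3435  0.054 ]
67 232 256 [ 0.4365 -0.3436  0.054 ]
79 232 257 [ 0.4468 -0.3432  0.054 ]
91 233 257 [ 0.4573 -0.3428  0.054 ]
103 233 258 [ 0.468  -0.3424  0.054 ]
115 234 258 [ 0.4789 -0.342   0.054 ]
127 234 258 [ 0.49   -0.3421  0.054 ]
140 242 252 [ 0.5034 -0.3413  0.045 ]
155 242 253 [ 0.5183 -0.3409  0.045 ]
170 243 253 [ 0.5335 -0.3405  0.045 ]
185 243 254 [ 0.549 -0.34   0.045]
200 244 254 [ 0.565  -0.3396  0.045 ]
215 244 254 [ 0.5813 -0.3396  0.045 ]
230 244 256 [ 0.598  -0.3386  0.045 ]
245 245 255 [ 0.6152 -0.3387  0.045 ]
```

```bash
python3 -m jog '[[1,[56,-6,0],-0.028],[1,[56,-6,0],-0.028],[1,[56,-6,60],-0.028],[1,[56,-6,110],-0.028],[1,[56,-6,150],-0.028],[1,[56,-6,180],-0.028],[1,[56,-6,195],-0.028],[1,[56,-6,204],-0.028],[1,[56,-6,204],-0.028],[1,[56,-6,204],-0.028]]' 40; python3 -m jog '[[-1,[0,0,0],0],[-1,[0,0,0],0],[-1,[0,0,0],0],[-1,[0,0,0],0],[-1,[0,0,0],0],[-1,[0,0,0],0],[-1,[0,0,0],0]]' 40
```

```text
t: 4.88
eef_pos: [0.4749, -0.3424, 0.0377]
ee_rot: [-3.141, 0.002, -3.115]
force: [0.6, -1.3, 0.4]
width: 0.0877
gripper_force: 0.0
t: 5.75
eef_pos: [0.4741, -0.3421, 0.0365]
ee_rot: [3.142, -0.0, -3.115]
force: [0.2, 0.0, -0.0]
width: 0.0237
gripper_force: 40.0
```

```bash
python3 -m jog '[[-1,[0,0,-10],0],[-1,[0,0,-30],0],[-1,[0,0,-60],0],[-1,[0,0,-100],0],[-1,[0,0,-130],0],[-1,[-109,113,-130],-1.633],[-1,[-109,113,-130],-1.633],[-1,[-109,113,-130],-1.633],[-1,[-109,113,-130],-1.633],[-1,[-109,113,-130],-1.633],[-1,[-109,113,-130],-1.633],[-1,[-109,113,-130],-1.633],[-1,[-109,113,-130],-1.633],[-1,[-109,113,-130],-1.633],[-1,[-109,113,-130],-1.633],[-1,[-109,113,-130],-1.633],[-1,[-109,113,-130],-1.633]]'; python3 -m jog '[[-1,[0,0,40],0],[-1,[0,0,70],0],[-1,[0,0,78],0],[-1,[0,0,78],0],[-1,[0,0,78],0]]'
python3 - <<'E'
from station import optics,status
import numpy as np,cv2
for n in("wrist","scene"):
    f=optics.grab_frame(n);np.savez(n+"3.npz",**f);c=f["color"][:,:,::-1]
    c=cv2.resize(c,None,fx=1.5,fy=1.5,interpolation=cv2.INTER_CUBIC) if n=="wrist" else cv2.resize(c[140:260,180:340],None,fx=5,fy=5,interpolation=cv2.INTER_CUBIC)
    cv2.imwrite(f"pics/{n}3.png",c)
s=status.get_state();print(s["eef_pos"],s["ee_rot"],s["q"].round(2))
E
```

```text
t: 7.88
eef_pos: [0.58, -0.2262, 0.1667]
ee_rot: [-3.141, -0.0, -1.483]
force: [-0.5, -0.3, -0.3]
width: 0.0238
gripper_force: 40.0
t: 8.5
eef_pos: [0.581, -0.2264, 0.09]
ee_rot: [-3.14, -0.001, -1.482]
force: [0.2, 0.0, -0.2]
width: 0.024
gripper_force: 40.0
[ 0.58080537 -0.22636455  0.08988137] [-3.13955571e+00 -4.94011620e-04 -1.48174885e+00] [-0.06  0.4  -0.29  0.   -0.87  0.15]
```

View pics/wrist3.png

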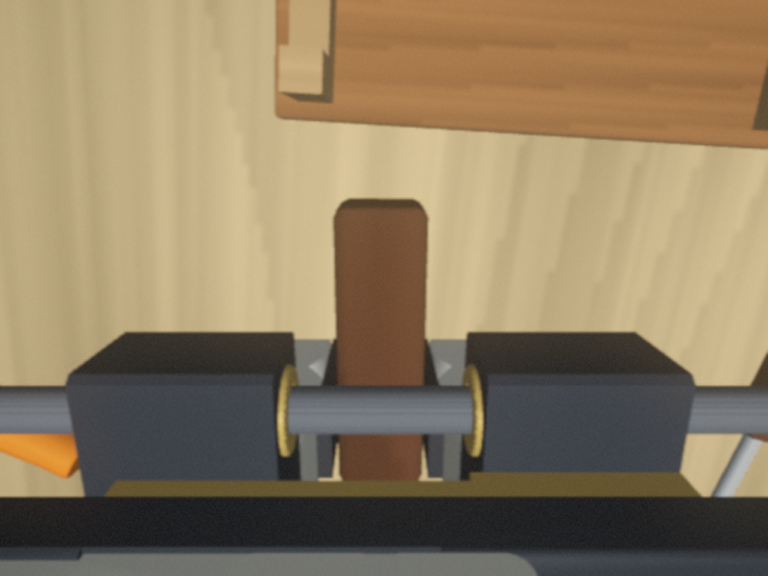

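View pics/scene3.png

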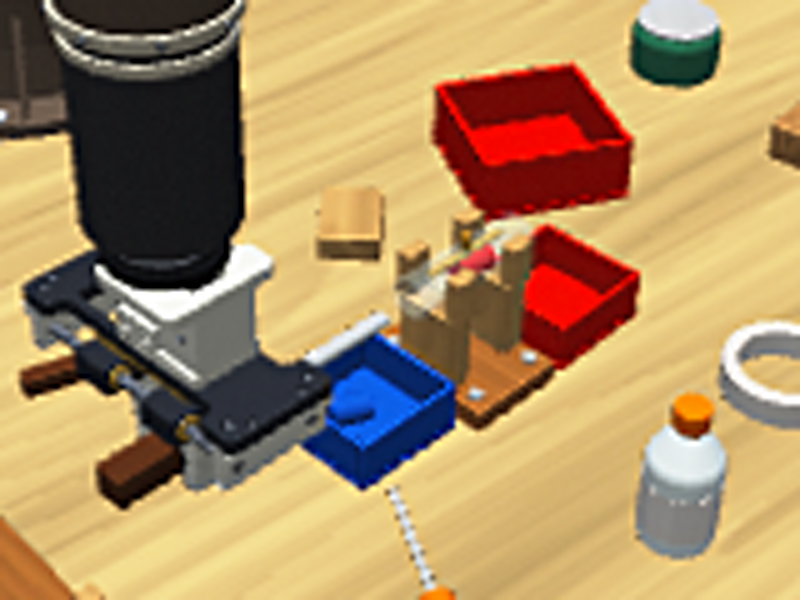

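The wrist view shows the handle squarely in the jaws. The scene crop shows the rod tip at about (383,321), in line with the tube's mouth. I'll check the tip against the top and scene cameras.

Run:
```python
from h import *
from station import optics
t=optics.grab_frame("top");s=np.load("scene3.npz")
a=np.array([-np.sin(.089),np.cos(.089),0]);mid=np.array([.5577,.0282,.095])
tip=np.array([.5807,-.2264,.094])+a*.175;A=mid-a*.055
print("pred tip",tip,"A",A)
for n,f in(("top",t),("scene",s)):print(n,"tip",pix(f,tip).round(1),"A",pix(f,A).round(1),"B",pix(f,mid+a*.055).round(1),"shaft mid",pix(f,tip-a*.06).round(1))
c=np.r_[pix(t,tip-a*.01)];x,y=int(c[0])-40,int(c[1])-30
T=cv2.resize(t["color"][y:y+60,x:x+80,::-1],(800,600),interpolation=cv2.INTER_CUBIC)
c=pix(s,tip);x2,y2=int(c[0])-20,int(c[1])-30
S=cv2.resize(s["color"][y2:y2+45,x2:x2+60,::-1],(800,600),interpolation=cv2.INTER_CUBIC)
print("offs",x,y,x2,y2)
cv2.imwrite("pics/c4.png",np.vstack([cv2.resize(T,(400,300)),cv2.resize(S,(400,300))]))
```

```text
pred tip [ 0.56514555 -0.05209263  0.094     ] A [ 0.56258854 -0.02658232  0.095     ]
top tip [268.9 178.3] A [261.  179.1] B [226.9 182.3] shaft mid [287.4 176.6]
scene tip [256.  203.3] A [261.4 199.7] B [283.3 186.1] shaft mid [242.8 211.5]
offs 231 148 236 173
```

View pics/c4.png

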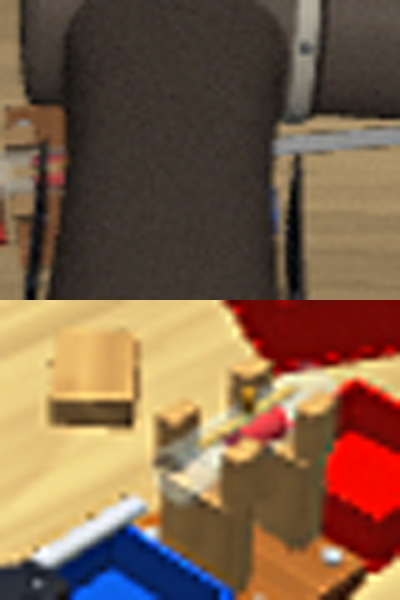

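The tip is within about 1 px of prediction in the scene view, and the shaft matches in the top view. Inserting now.

```bash
python3 -m jog '[[-1,[-12,0,0],0],[-1,[-24,0,0],0],[-1,[-34,0,0],0],[-1,[-44,0,0],0],[-1,[-50,0,0],0],[-1,[-50,0,0],0]]'
```

```text
t: 9.4
eef_pos: [0.5756, -0.176, 0.0886]
ee_rot: [3.142, -0.0, -1.481]
force: [-0.8, 0.3, 0.1]
width: 0.024
gripper_force: 40.0
```

```bash
python3 -m jog '[[-1,[-8,0,0],0],[-1,[-16,0,0],0],[-1,[-24,0,0],0],[-1,[-32,0,0],0],[-1,[-40,0,0],0]]'; python3 -m jog '[[-1,[-5,0,0],0],[-1,[-10,0,0],0],[-1,[-15,0,0],0],[-1,[-20,0,0],0]]'
```

```text
t: 10.02
eef_pos: [0.572, -0.1364, 0.0886]
ee_rot: [3.142, -0.0, -1.482]
force: [0.0, -4.2, -0.1]
width: 0.024
gripper_force: 40.0
t: 10.52
eef_pos: [0.5702, -0.1164, 0.0886]
ee_rot: [3.142, -0.0, -1.482]
force: [0.6, -3.4, -0.2]
width: 0.0237
gripper_force: 40.0
```

```bash
python3 -m jog '[[-1,[-4,0,0],0],[-1,[-8,0,0],0],[-1,[-12,0,0],0],[-1,[-16,0,0],0],[-1,[-20,0,0],0],[-1,[-24,0,0],0],[-1,[-28,0,0],0],[-1,[-28,0,0],0],[-1,[-28,0,0],0]]'
python3 - <<'E'
from station import optics
import numpy as np,cv2
f=optics.grab_frame("scene");cv2.imwrite("pics/s5.png",cv2.resize(f["color"][140:260,200:360,::-1],None,fx=5,fy=5,interpolation=cv2.INTER_CUBIC))
E
```

```text
t: 11.65
eef_pos: [0.5678, -0.0888, 0.0886]
ee_rot: [-3.142, -0.0, -1.482]
force: [-0.4, 0.3, 0.0]
width: 0.0237
gripper_force: 40.0
```

View pics/s5.png

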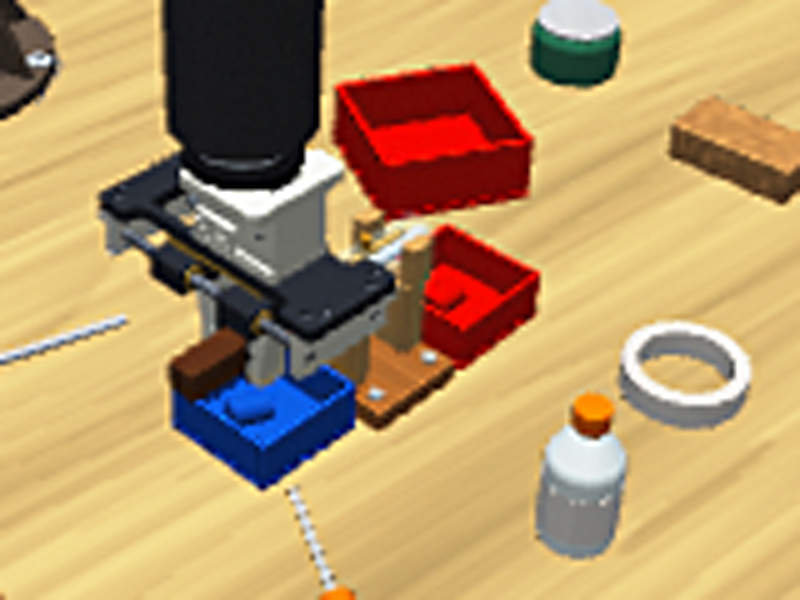

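The red plug lies in the small red box at crop (447,290), and the boxes have not moved. Drawing the rod out.

```bash
python3 -m jog '[[-1,[15,0,0],0],[-1,[35,0,0],0],[-1,[55,0,0],0],[-1,[75,0,0],0],[-1,[95,0,0],0],[-1,[115,0,0],0],[-1,[130,0,0],0],[-1,[138,0,0],0],[-1,[138,0,0],0],[-1,[138,0,-40],0],[-1,[138,0,-78],0],[-1,[138,0,-78],0]]' && python3 -m jog '[[-1,[106,116,0],1.633],[-1,[106,116,0],1.633],[-1,[106,116,0],1.633],[-1,[106,116,0],1.633],[-1,[106,116,0],1.633],[-1,[106,116,0],1.633],[-1,[106,116,0],1.633],[-1,[106,116,0],1.633],[-1,[106,116,0],1.633],[-1,[106,116,0],1.633],[-1,[106,116,0],1.633],[-1,[106,116,0],1.633],[-1,[106,116,0],1.633]]'
```

```text
t: 13.2
eef_pos: [0.5821, -0.2259, 0.1703]
ee_rot: [-3.135, -0.002, -1.48]
force: [-0.8, 0.6, -1.7]
width: 0.0236
gripper_force: 40.0
t: 14.82
eef_pos: [0.4739, -0.3421, 0.1665]
ee_rot: [3.142, -0.0, -3.114]
force: [0.6, -0.3, -0.0]
width: 0.0237
gripper_force: 40.0
```

```bash
python3 -m jog '[[-1,[0,0,40],0],[-1,[0,0,75],0],[-1,[0,0,100],0],[-1,[0,0,115],0],[-1,[0,0,123],0],[-1,[0,0,127],0],[-1,[0,0,129],0],[-1,[0,0,130],0],[-1,[0,0,130],0],[-1,[0,0,130],0]]'
```

```text
t: 16.08
eef_pos: [0.4741, -0.3422, 0.0368]
ee_rot: [-3.141, 0.0, -3.115]
force: [-0.8, 0.0, -0.3]
width: 0.0237
gripper_force: 40.0
```

Same pose as when I gripped it, with no load on the wrist. Releasing and rising.

```bash
python3 -m jog '[[-0.3,[0,0,0],0],[0,[0,0,0],0],[1,[0,0,0],0],[1,[0,0,0],0],[1,[0,0,0],0],[1,[0,0,0],0],[1,[0,0,-20],0],[1,[0,0,-60],0],[1,[0,0,-110],0],[1,[0,0,-160],0],[1,[-56,0,-204],0],[1,[-56,0,-204],0],[1,[-56,0,-204],0],[1,[-56,0,-204],0]]'
python3 - <<'E'
from h import *
from station import optics
f=optics.grab_frame("wrist");w=np.load("w2.npz")
s=optics.grab_frame("scene")
P=lambda p,z:plane(f,(np.array(p)+.5)/1.5-.5,z)
im=np.vstack([cv2.resize(f["color"][:260,150:360],(420,520))[:300],cv2.resize(s["color"][140:240,150:350],None,fx=2.1,fy=2.1,interpolation=3)[:300,:420]])
cv2.imwrite("pics/f6.png",np.hstack([im[:300],np.pad(im[300:],((0,90),(0,0),(0,0)))[:300]])[:,:,::-1])
a=f["color"].astype(int)
for y in(67,91,115,155,200):
    r=a[y,215:275]
    m=np.where((r[:,0]<105)&(r[:,0]-r[:,2]>10)&(r[:,0]-r[:,2]<70))[0]+215 if y<130 else np.where(abs(r[20:50,0]-r[20:50,2])<25)[0]+235
    print(y,P((m.mean()*1.5+.25,y*1.5+.25),.054 if y<130 else .045).round(4) if len(m) else None)
E
```

```text
t: 17.82
eef_pos: [0.5286, -0.3403, 0.239]
ee_rot: [3.14, -0.002, -3.115]
force: [-0.7, -0.6, -0.2]
width: 0.0878
gripper_force: 0.0
67 [ 0.4345 -0.3425  0.054 ]
91 [ 0.4552 -0.3419  0.054 ]
115 [ 0.4767 -0.3409  0.054 ]
155 [ 0.5159 -0.3404  0.045 ]
200 [ 0.5623 -0.3392  0.045 ]
```

View pics/f6.png

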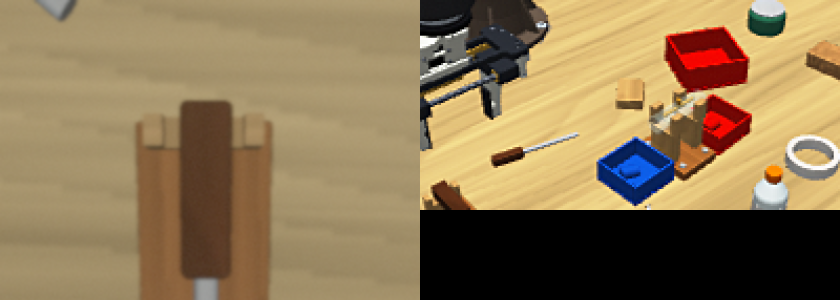

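The rod is back in its notches within about 1 mm of where it lay, the red plug is in the small red box, and everything else stands where it was. Handing in.

```bash
python3 -c "
from station import order;print(order.job_done())"
```

```text
the job is handed in; nothing more can be done
None
```

The red plug was pushed through the tube from the blue-box side and dropped into the small red box, the rod is back in its rest as it lay, and the job was handed in at about 18 s of the 61 s allowed; the hand-in returned no verdict.

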